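Swing the bench magnifier over the cleaning dish

TASK

Swing the arm of the bench magnifier by its knob until the lens is centred over the glass cleaning dish, so that the hearing aid lying in it can be inspected. Let go and leave the lens standing there, and do not move the dish.

Things in the scene. Friction and masses are not known exactly. Their poses are not given: they have to be found in the camera images.
- knob (a point): Centre of the magnifier's knob: an upright black round pin, 18 mm across and 44 mm tall, standing on the top of the flat pewter arm (13 mm wide, 12 mm thick, level), 185 mm from the pivot towards the lens. This point is half-way up the pin, 198 mm above the countertop; the pin's foot, on top of the arm, is 22 mm below it and its top 22 mm above it. The point moves on a level circle about the pivot. The lens rim begins 23 mm further out along the arm from the pin's axis.
- lens (a point): Centre of the magnifier's round glass lens, at the outer end of the arm, 260 mm from the pivot and 170 mm above the countertop. The pewter rim is 104 mm across and 12 mm thick. The lens lies level and always stays at this height; pivot, knob and lens lie on one straight line seen from above.
- pivot (a point): The arm's upright pivot axis, at the top of the magnifier's fixed post on its round 150 mm foot; this point is at arm height, 170 mm above the countertop, the highest part there 12 mm above it. The arm only swings level about this axis, at least 60 degrees either way from where it stands at the start, against a stiff friction joint of about 0.45 N m (about 2.5 N at the knob); it stays where it is left.
- dish_centre (a point): Centre, half-way up (11 mm above the countertop), of the loose glass cleaning dish: shallow, round, clear, 76 mm across the rim and 22 mm high, with a small curved flesh-coloured hearing aid lying in it. It stands near the circle on which the lens travels (within 10 mm), to either side of the lens's start. A closed case, a closed jar with a white lid and an empty white bowl stand along the same circle, all lower than 70 mm, so the arm passes over them.
Not all that is in view belongs to the job. What is shaped like the part that bears dish_centre but blue or red is not meant.

How it is judged (in metres and radians):
At the end, for the whole second after the job is handed in: The centre of the lens stands within 20 mm, seen from above, of the centre of the glass dish and stays there; the dish is within 15 mm of where it was at the start (horizontal distance between lens and dish_centre below 0.02 m and distance of dish_centre from where it was at the start of the episode below 0.015 m); the robot touches nothing.
It fails at once if the dish is moved more than 15 mm (distance of dish_centre from where it was at the start of the episode above 0.015 m).
It also fails if it takes over 32 s, if anything falls off the work surface, if the arm or the gripper's body presses on something with over 40 N, if the wrist force passes 120 N, or if a joint passes its speed limit or range.

ROBOT

A 6-joint arm with a two-finger parallel gripper is mounted at the origin on the work surface. World frame = base frame: x ahead of the robot, y to its left, z up, the work surface at z = 0. Lengths are in mm, angles in rad, forces in N, time in s.
With the tool pointing down it reaches from about 300 to 775 mm from the base axis. Payload 14.6 kg.
Tool frame: the origin (TCP) lies at the very end of the fingers, on their centre line; the grasp point (between the pads) lies 19 mm behind it; z points along the fingers, y is the line along which they close (so a half turn about z gives the same grasp; the last joint's range is limited). The gripper opens to 94 mm and grips with 3 to 60 N. Pads are 16 mm wide; open, the fingers measure 119 mm over their backs; the gripper's body (75 mm by 177 mm) begins 78 mm behind the grasp point.
Start: joints at [1.109, 0.3, 1.521, -0, 1.321, -0.067], TCP at [211.539, 507.681, 205.446] pointing down, gripper open.
Joint ranges: [-3.03, 3.03], [-0.79, 2.21], [0.23, 2.52], [-1.04, 4.18], [0, 3.07], [-2.55, 2.55]. Speed limits (rad/s): [2.22, 2.22, 2.57, 3.14, 3.14, 3.14].

INTERFACE

Orientations are given as [roll, pitch, yaw] about the fixed x, y, z axes, in that order (R = Rz(yaw) Ry(pitch) Rx(roll)).
In Python, from cell import manip, camera, get_calibration gives the robot as it stands. The module is installed in compiled form; this text tells all that it offers.
- The arm moves only by the tool jog_arm, never from a script. Its argument "plan" is one flat list of numbers, 6 for each row, row after row: the shift along the world's x, y, z in m, then the turn, a rotation vector about the world's x, y, z in degrees. A call has 1 to 20 rows; each row is the pose to reach, as a shift and turn from the pose commanded when the call began; what a row does not reach only later rows make up. A row lasts 1/10 s, in which the tool goes at most 50 mm and 8.59 degrees, less where a joint would pass 70% of its speed; a pose out of reach is approached as far as the arm can. A call with a gripper value outside its range is refused whole. "claw" is the finger opening in m, from 0 to 0.094, set as the call begins (left out, the last holds). The fingers move at their own pace and stop on an object; "force" is the grip in N (left out, the last holds). Time passes only in rows, so rows that repeat a pose let the fingers close. It gives the time, the measured TCP pose, the force, the opening and the grip force at its end, in the units of the state.
- manip.read_state(): the state, without advancing time (a new reading comes with each control period).
- camera(name): name is "scene" or "top" or "wrist"; returns (picture, depth): 400x640x3 uint8, red, green, blue; 400x640 float32, mm along the optical axis (not along the pixel's ray), 0 where there is no reading.
- get_calibration(name): a dict with "fx", "fy", "cx", "cy" (pixels), "origin" and "attitude" of the camera in the world. Camera axes: x right, y down, z forward; pixel columns grow to the right and rows downward; lengths in mm; the calibration is good to about 2 mm. The wrist camera is an equidistant fisheye: a pixel r from the principal point sees the ray r / f radians off the axis. A picture is of the moment at which its call begins: read the wrist's pose just before it. get_calibration takes no time and is no camera call; for the wrist camera it gives the pose at the moment of the call.
- manip.sign_off(): hands the job in; it is judged then, once.
The state is a dict: "clock": time; "joints": joint angles; "qd": joint speeds; "effort": joint torques, N m; "eef_pos": TCP position; "eef_rot": TCP orientation; "wrist_force": force on the tool from outside, world axes, zero at the start; "moment": the same for the moment, N m; "finger_gap": finger opening in mm; "finger_force": force on a finger pad.
Only numpy, scipy, OpenCV 4.12 (cv2) and the standard library are available. Lean on these libraries where they do the work, as an engineer would, in place of code of your own. Each camera call takes 0.05 s, during which the arm holds its last target. There are 200 camera calls.

## Working session

There is one attempt and no reset: what is moved stays moved. The work goes in short steps, Python scripts to look and compute and a tool call to move; the robot and the scene stay as the last step left them, time stands still between calls to the robot, and variables do not carry over. Pictures are saved under pics/ and viewed, at most 10 in all, crops included, and the job is handed in when it is done.

Besides the shell and the picture viewer there is one more tool, called after "Call:" as name(argument=value, ...) on one line, values as JSON. jog_arm: Moves the arm, as the interface text tells. Its arguments: {"type":"object","properties":{"plan":{"type":"array"},"claw":{"type":"number"},"force":{"type":"number"}},"required":["plan"]}

```bash
mkdir -p pics; python3 - <<'E'
from cell import manip,camera,get_calibration
import cv2,numpy as np
for n in("scene","top"):
    p,d=camera(n); cv2.imwrite(f"pics/{n}0.png",p[...,::-1]); np.savez(f"{n}0.npz",p=p,d=d)
    c=get_calibration(n); print(n,c)
s=manip.read_state(); print(s)
E
```

```text
scene {'fx': 439.02781551980553, 'fy': 439.02781551980553, 'cx': 321.2432318680047, 'cy': 196.53068469444142, 'origin': array([ 870.60984914, -449.58147833,  832.69194165]), 'attitude': array([-2.48072329,  0.0107159 ,  0.60984197])}
top {'fx': 396.6913612053543, 'fy': 396.6913612053543, 'cx': 320.1647778127475, 'cy': 202.67983890777592, 'origin': array([417.73822017, -21.40473028, 865.42428653]), 'attitude': array([-2.96028716, -0.01518592, -1.5592749 ])}
{'clock': 0.1, 'joints': array([ 1.10939453e+00,  3.00401139e-01,  1.52154163e+00, -3.80473532e-06,
        1.32070801e+00, -6.66053240e-02]), 'qd': array([ 8.28886632e-04, -1.79482732e-03, -1.08255389e-03, -9.18979634e-04,
        2.69068753e-03,  1.88888761e-05]), 'effort': array([-5.88285457e-04, -5.32648408e+01, -3.53275466e+01,  7.08730705e-02,
        2.35499628e-02, -9.11484358e-05]), 'eef_pos': array([211.43700237, 507.46626954, 204.94139709]), 'eef_rot': array([-3.14053663e+00, -6.67473928e-05,  2.74679709e+00]), 'wrist_force': array([-0.65119248, -0.48135901, -0.43452038]), 'moment': array([-0.02297038,  0.04997433,  0.06254125]), 'finger_force': 0.0, 'finger_gap': 94.02495697020544}
```

View pics/top0.png

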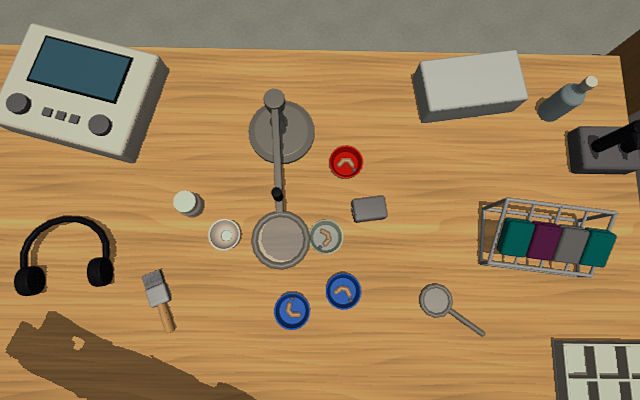

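View pics/scene0.png

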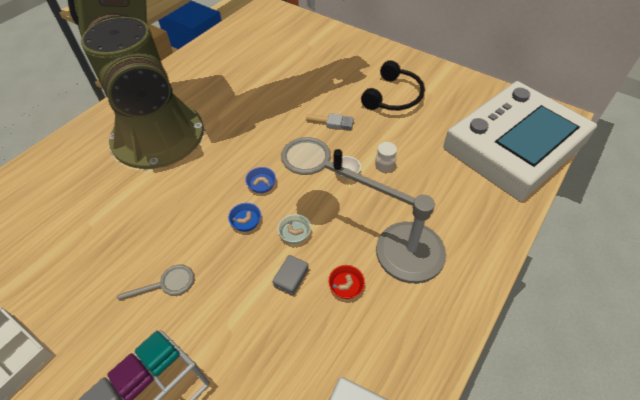

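The top view shows the magnifier with its pivot at (274,98), knob at (277,193) and lens at (280,240).

Things that could be taken for the dish:
- Clear dish with a flesh-coloured aid: (327,237)
- Red dish: (346,162)
- Blue dishes: (291,311) and (343,291)
- Empty white bowl: (225,235)
- Handheld magnifier: (436,300)

I choose the clear one at (327,237), and will check it in a crop while I measure.

```bash
cat >h.py <<'E'
import numpy as np,cv2
from scipy.spatial.transform import Rotation as R
from cell import manip,camera,get_calibration
def ray(c,uv):
    v=np.array([(uv[0]-c["cx"])/c["fx"],(uv[1]-c["cy"])/c["fy"],1])
    return R.from_euler("xyz",c["attitude"]).apply(v)
def onz(c,uv,z):
    r=ray(c,uv); o=np.asarray(c["origin"]); return o+r*(z-o[2])/r[2]
def cloud(c,d):
    v,u=np.mgrid[:d.shape[0],:d.shape[1]]
    P=np.stack([(u-c["cx"])/c["fx"]*d,(v-c["cy"])/c["fy"]*d,d],-1)
    return R.from_euler("xyz",c["attitude"]).apply(P.reshape(-1,3)).reshape(P.shape)+c["origin"]
E
python3 - <<'E'
from h import *
z=np.load("top0.npz");p,d=z["p"],z["d"];c=get_calibration("top")
P=cloud(c,d)
def circ(m,n,z):
    pts=P[m&(d>0)]; 
    (x,y),r=cv2.minEnclosingCircle(pts[:,:2].astype(np.float32)); print(n,len(pts),"z",np.median(pts[:,2]).round(1),"c",round(x,1),round(y,1),"r",round(r,1))
v,u=np.mgrid[:400,:640]
box=lambda a,b,e,f:(u>=a)&(u<b)&(v>=e)&(v<f)
Z=P[...,2]
circ(box(250,310,205,275)&(Z>160)&(Z<185)&(v>212),"lens",0)
circ(box(262,290,180,204)&(Z>205),"knob",0)
circ(box(255,295,85,118)&(Z>174)&(v<112),"pivot",0)
circ(box(309,346,216,258)&(Z>12)&(Z<40),"dish",0)
for n,uv,h in(("lens",(280.5,240),176),("knob",(277,193),220),("pivot",(274,98),182),("dish",(326.5,237),22)):print(n,onz(c,uv,h).round(1))
cv2.imwrite("pics/crop.png",cv2.resize(p[80:270,230:360,::-1],None,fx=3,fy=3,interpolation=cv2.INTER_CUBIC))
E
```

```text
lens 2663 z 172.2 c 479.5 38.0 r 51.6
knob 102 z 219.1 c 554.1 43.5 r 8.8
pivot 369 z 181.0 c 736.1 57.5 r 22.2
dish 448 z 18.1 c 500.4 -45.1 r 37.5
lens [477.5  37.6 176. ]
knob [551.5  42.  220. ]
pivot [737.5  56.7 182. ]
dish [498.4 -46.8  22. ]
```

View pics/crop.png

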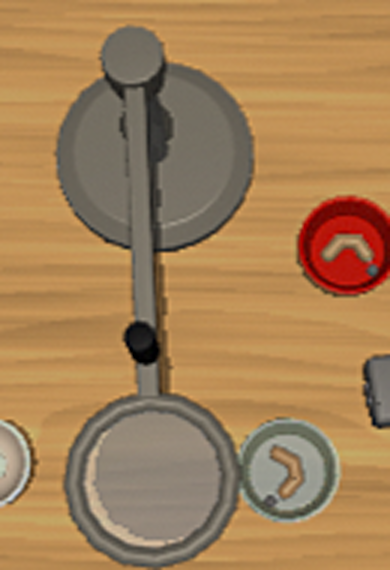

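The crop confirms the clear glass dish with the flesh-coloured aid at crop (289,470), which is about (326,237) in the top view. The geometry checks out:
- **Knob:** 183 mm from the pivot
- **Lens:** 258 mm from the pivot
- **Dish:** 257 mm from the pivot
- **Swing needed:** about +19.3° about z

I'll move above the knob first.

Call:
jog_arm(plan=[0,0,0.04,0,0,0,0.02,-0.03,0.065,0,0,2,0.04,-0.055,0.065,0,0,4,0.065,-0.088,0.065,0,0,6,0.09,-0.122,0.065,0,0,8,0.115,-0.156,0.065,0,0,10,0.14,-0.19,0.065,0,0,12,0.165,-0.224,0.065,0,0,14,0.19,-0.258,0.065,0,0,16,0.215,-0.292,0.065,0,0,18,0.24,-0.326,0.065,0,0,20,0.265,-0.36,0.065,0,0,22,0.29,-0.394,0.065,0,0,24,0.31,-0.422,0.065,0,0,25,0.325,-0.442,0.065,0,0,26,0.335,-0.456,0.065,0,0,27,0.341,-0.464,0.065,0,0,27,0.341,-0.464,0.065,0,0,27,0.341,-0.464,0.065,0,0,27], claw=0.06, force=10)

```text
clock: 2.0
eef_pos: [552.2, 44.2, 270.3]
eef_rot: [3.141, -0.0, -3.065]
wrist_force: [-0.8, 0.3, -0.7]
finger_gap: 60.2
finger_force: 0.0
```

```bash
python3 - <<'E'
from h import *
s=manip.read_state(); print(s["clock"],s["eef_pos"],s["eef_rot"],s["joints"],s["wrist_force"])
c=get_calibration("wrist");p,d=camera("wrist");print(c)
cv2.imwrite("pics/w1.png",p[...,::-1])
E
```

```text
2.0 [552.23562172  44.20097761 270.34525985] [ 3.14142447e+00 -3.04699045e-04 -3.06530627e+00] [ 1.36840248e-02  2.68316983e-01  1.41125904e+00  1.49674851e-04
  1.46233126e+00 -1.63341489e+00] [-0.75985193  0.28257306 -0.67630918]
{'fx': 309.70691628693146, 'fy': 309.70691628693146, 'cx': 316.4213557298067, 'cy': 198.25759407916715, 'origin': array([470.33186075,  37.28022388, 450.02248613]), 'attitude': array([ 2.85517524e+00, -1.19792293e-03,  1.64743336e+00])}
```

View pics/w1.png

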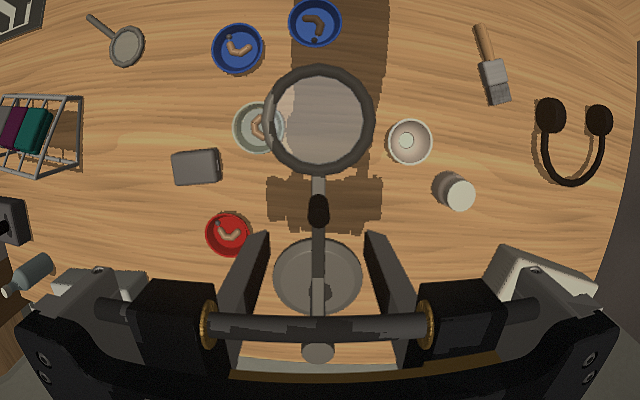

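The wrist view shows the knob pin at (318,211), lying between the two fingers. The lens is at about (320,119), with the clear dish partly behind it at (258,128).

```bash
cat >>h.py <<'E'
def fish(c,uv,z):
    a=np.array([uv[0]-c["cx"],uv[1]-c["cy"]])/c["fx"];t=np.hypot(*a)
    v=np.r_[a/t*np.sin(t),np.cos(t)]; r=R.from_euler("xyz",c["attitude"]).apply(v)
    o=np.asarray(c["origin"]); return o+r*(z-o[2])/r[2]
E
python3 - <<'E'
from h import *
c=get_calibration("wrist")
for n,uv,z in(("knob mid",(318.5,211),198),("knob top low edge",(318.5,230),220),("lens",(320,119),176),("dish",(258.5,128),22),("pivot",(318,350),182)):print(n,fish(c,uv,z).round(1))
E
```

```text
knob mid [555.6  46.1 198. ]
knob top low edge [564.2  46.6 220. ]
lens [478.4  41.5 176. ]
dish [500.8 -40.4  22. ]
pivot [732.8  59.9 182. ]
```

The wrist measurement agrees to within a few mm. Next I descend 84 mm and close.

Call:
jog_arm(plan=[0.001,0,-0.02,0,0,0,0.001,0,-0.045,0,0,0,0.001,0,-0.065,0,0,0,0.001,0,-0.078,0,0,0,0.001,0,-0.084,0,0,0,0.001,0,-0.084,0,0,0,0.001,0,-0.084,0,0,0])

```text
clock: 2.75
eef_pos: [553.9, 43.8, 187.4]
eef_rot: [-3.142, 0.001, -3.065]
wrist_force: [0.6, -0.9, 0.2]
finger_gap: 60.1
finger_force: 0.0
```

Call:
jog_arm(plan=[0,0,0,0,0,0,0,0,0,0,0,0,0,0,0,0,0,0,0,0,0,0,0,0,0,0,0,0,0,0,0,0,0,0,0,0,0,0,0,0,0,0], claw=0.012, force=10)

```text
clock: 3.45
eef_pos: [553.5, 43.8, 186.5]
eef_rot: [3.141, -0.0, -3.065]
wrist_force: [-1.0, 0.9, 1.7]
finger_gap: 17.9
finger_force: 10.0
```

The gap is 17.9 mm, which matches the 18 mm pin. I'll swing it along the arc, turning the tool with the arm.

Call:
jog_arm(plan=[0.0003,-0.004,0,0,0,1.2,0.0008,-0.008,0,0,0,2.5,0.0013,-0.012,0,0,0,3.7,0.0019,-0.016,0,0,0,5,0.0026,-0.02,0,0,0,6.2,0.0034,-0.0239,0,0,0,7.5,0.0042,-0.0279,0,0,0,8.7,0.0052,-0.0318,0,0,0,10,0.0062,-0.0357,0,0,0,11.2,0.0073,-0.0396,0,0,0,12.5,0.0085,-0.0435,0,0,0,13.7,0.0098,-0.0473,0,0,0,15,0.0112,-0.0511,0,0,0,16.2,0.0126,-0.0548,0,0,0,17.5,0.0137,-0.0575,0,0,0,18.4,0.0149,-0.0602,0,0,0,19.3,0.0149,-0.0602,0,0,0,19.3,0.0149,-0.0602,0,0,0,19.3])

```text
clock: 5.25
eef_pos: [569.2, -16.8, 186.5]
eef_rot: [-3.141, 0.002, -2.727]
wrist_force: [7.3, 2.7, -2.8]
finger_gap: 17.8
finger_force: 10.0
```

```bash
python3 - <<'E'
from h import *
s=manip.read_state(); print(s["clock"],s["eef_pos"],s["wrist_force"],s["finger_gap"],s["joints"])
for n in("scene","top"):
    p,d=camera(n); cv2.imwrite(f"pics/{n}1.png",p[...,::-1]); np.savez(f"{n}1.npz",p=p,d=d)
E
```

```text
5.25 [569.19024085 -16.81215249 186.51704727] [ 7.32476815  2.65353828 -2.75591387] 17.802238851243377 [-9.38718065e-02  3.57340217e-01  1.48981856e+00  5.51298667e-05
  1.29250342e+00 -2.07882683e+00]
```

View pics/top1.png

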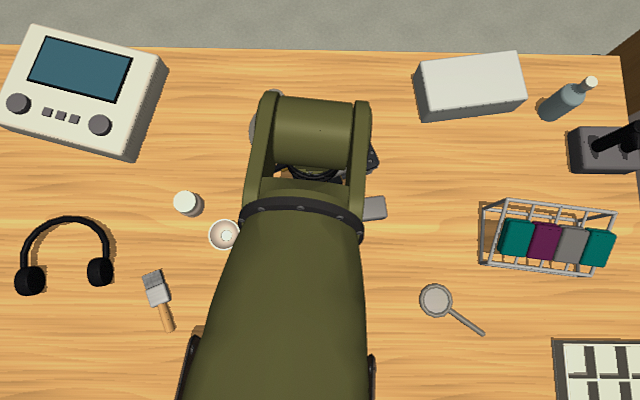

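The arm hides the lens in the top view. I'll release, rise and look again with the wrist camera.

Call:
jog_arm(plan=[0,0,0,0,0,0,0,0,0,0,0,0,0,0,0,0,0,0,0,0,0,0,0,0,0,0,0,0,0,0], claw=0.06)

```text
clock: 5.85
eef_pos: [568.4, -16.6, 186.4]
eef_rot: [-3.142, -0.0, -2.728]
wrist_force: [0.7, 0.4, 0.9]
finger_gap: 54.2
finger_force: 0.0
```

Call:
jog_arm(plan=[0,0,0.01,0,0,0,0,0,0.03,0,0,0,0,0,0.055,0,0,0,0,0,0.08,0,0,0,0,0,0.095,0,0,0,0,0,0.1,0,0,0,0,0,0.1,0,0,0])

```text
clock: 6.55
eef_pos: [568.5, -16.5, 287.1]
eef_rot: [-3.141, 0.001, -2.728]
wrist_force: [0.4, 0.2, 0.5]
finger_gap: 60.1
finger_force: 0.0
```

Call:
jog_arm(plan=[-0.01,0.03,0,0,0,0,-0.02,0.07,0,0,0,0,-0.03,0.11,0,0,0,0,-0.05,0.15,0,0,0,0,-0.07,0.19,0,0,0,0,-0.09,0.23,0,0,0,0,-0.11,0.27,0,0,0,0,-0.13,0.31,0,0,0,0,-0.15,0.34,0,0,0,0,-0.16,0.36,0,0,0,0,-0.17,0.37,0,0,0,0,-0.17,0.37,0,0,0,0,-0.17,0.37,0,0,0,0])

```text
clock: 7.85
eef_pos: [398.7, 352.8, 286.1]
eef_rot: [-3.141, -0.0, -2.728]
wrist_force: [0.2, -0.7, 1.1]
finger_gap: 60.1
finger_force: 0.0
```

```bash
python3 - <<'E'
from h import *
s=manip.read_state(); print(s["clock"],s["eef_pos"],s["wrist_force"])
for n in("scene","top"):
    p,d=camera(n); cv2.imwrite(f"pics/{n}2.png",p[...,::-1]); np.savez(f"{n}2.npz",p=p,d=d)
E
```

```text
7.85 [398.69088387 352.82916307 286.13299727] [ 0.22867913 -0.70427671  1.08970598]
```

View pics/top2.png

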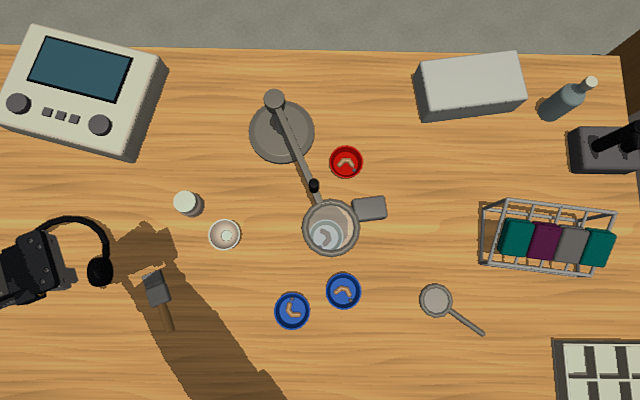

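View pics/scene2.png

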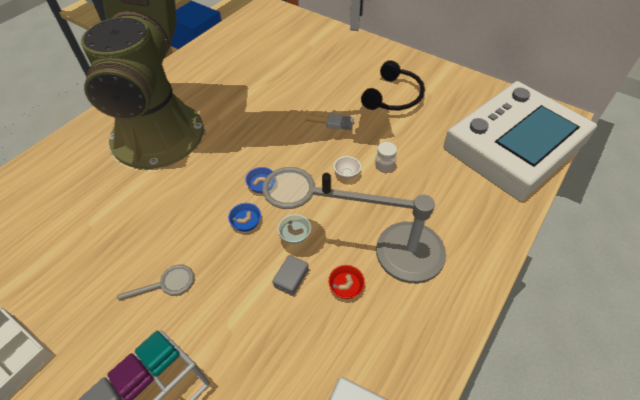

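The top view shows the lens at (330,228) with the clear dish visible through it at (326,236). In the scene view the dish is still at (295,230), as before. Now I'll measure how far the lens is off centre.

```bash
python3 - <<'E'
from h import *
z=np.load("top2.npz");p,d=z["p"],z["d"];c=get_calibration("top");P=cloud(c,d);Z=P[...,2]
v,u=np.mgrid[:400,:640]
m=(u>298)&(u<362)&(v>202)&(v<262)&(Z>155)&(Z<185)
q=P[m][:,:2].astype(np.float32); print("lens",cv2.minEnclosingCircle(q), np.median(P[m][:,2]))
print("lens ray",onz(c,(330.5,228),174).round(1))
s=get_calibration("scene")
for f in("scene0","scene2"):
    zz=np.load(f+".npz");S=cloud(s,zz["d"]);v,u=np.mgrid[:400,:640]
    m=(u>272)&(u<316)&(v>208)&(v<250)&(S[...,2]>11)&(S[...,2]<40)
    (x,y),r=cv2.minEnclosingCircle(S[m][:,:2].astype(np.float32));print(f,"dish",x,y,r,np.median(S[m][:,2]))
    a,b=((282,310),(139,174)) if f=="scene0" else ((265,316),(167,208))
    m=(S[...,2]>160)&(S[...,2]<190)&(v>135)&(v<210)&(u<(333 if f=="scene0" else 316))&(u>262)
    print(" lens",cv2.minEnclosingCircle(S[m][:,:2].astype(np.float32)))
print("lens scene ray",onz(s,(289.5,187),174).round(1),"dish",onz(s,(295,229),22).round(1))
E
```

```text
lens ((501.4949645996094, -49.83020782470703), 51.52609634399414) 172.18291020186723
lens ray [499.8 -49.1 174. ]
scene0 dish 501.5567932128906 -42.04019546508789 38.3270263671875 17.952358010925195
 lens ((489.5270080566406, 38.318321228027344), 58.848995208740234)
scene2 dish 501.48175048828125 -42.35685348510742 38.432373046875 17.547539899469598
 lens ((505.1705627441406, -47.913597106933594), 52.786075592041016)
lens scene ray [507.5 -49.4 174. ] dish [506.7 -45.3  22. ]
```

Both cameras put the lens about 5–7 mm from the dish centre, against a limit of 20 mm. The dish has not moved and the robot is clear, so I'm handing in.

```bash
python3 -c "
from cell import manip
print(manip.sign_off())"
```

```text
the job is handed in; nothing more can be done
None
```

The job is handed in: the lens stands over the glass dish, about 5–7 mm off centre by two cameras (limit 20 mm); the dish hasn't measurably moved and the robot is clear, though sign-off returned no verdict.

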